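# Free a stuck mould frame with alternating mallet taps

## Robot

A 6-joint arm with a two-finger parallel gripper is mounted at the origin on a cart in front of the work surface, level with it; the furniture and walls round the work are solid. World frame = base frame: x ahead of the robot, y to its left, z up, the work surface at z = 0. Lengths are in m, angles in rad, forces in N, time in s.
With the tool pointing down it reaches from about 0.425 to 0.95 m from the base axis. Payload 3.5 kg.
Tool frame: the origin (TCP) lies midway between the tips of the shut fingers; the grasp point (between the pads) lies 19 mm behind it; z points along the fingers, y is the line along which they close (so a half turn about z gives the same grasp; the last joint's range is limited). The gripper opens to 85 mm and grips with 20 to 120 N. Pads are 22 mm wide; open, the fingers measure 114 mm over their backs; the gripper's body (76 mm by 85 mm) begins 54 mm behind the grasp point. The pads swing forward as they close: fully open they stand 13 mm farther back than shut.
Start: joints at [1.061, 0.286, 1.577, -0, 1.279, -0.15], TCP at [0.238, 0.632, 0.198] pointing down, gripper open.
Joint ranges: [-2.77, 2.77], [-0.9, 2.22], [0.21, 2.48], [-1.53, 4.67], [0.24, 2.81], [-2.84, 2.84]. Speed limits (rad/s): [2.79, 2.79, 3.14, 3.14, 3.14, 3.14].

## Interface

Orientations are given as a unit quaternion [x, y, z, w].
In Python, from plant import * gives the robot as it stands.
- The arm moves only by the tool move_arm, never from a script. Its argument "moves" is a list of rows, each a list of 3 entries, a list of its own where there are three numbers: the opening, from 0 (shut) to 1 (fully open), then the shift along the tool's x, y, z in m, then the turn, a rotation vector about the tool's x, y, z in rad. A call has exactly 10 rows; each row shifts and turns the commanded pose from where the row before left it, along the tool's axes as they then stand; what a row does not reach is not made up. A row lasts 1/12 s, in which the tool goes at most 41.7 mm and 7.16 degrees, less where a joint would pass 70% of its speed; a pose out of reach is approached as far as the arm can. A call is refused whole if a number of a shift passes 0.0417 or a number of a turn 0.125, either way. A call with a gripper value outside its range is refused whole. The fingers move at their own pace and stop on an object; "grip_force" is the grip in N (left out, the last holds). Time passes only in rows, so rows that do not move let the fingers close, or fill a call up. It gives the time, the measured TCP pose, the force, the opening and the grip force at its end, in the units of the state.
- get_state(): the state, without advancing time (a new reading comes with each control period).
- read_camera(name): name is "side" or "top"; returns the picture (420x560x3 uint8, red, green, blue); there is no depth.
- camera_params(name): a dict with "fx", "fy", "cx", "cy" (pixels), "rvec" (rotation vector, rad) and "tvec" (3), from world to camera coordinates, as OpenCV has them. Camera axes: x right, y down, z forward; pixel columns grow to the right and rows downward; lengths in m; the calibration is good to about 2 mm. A picture is of the moment at which its call begins. camera_params takes no time and is no camera call.
- sign_off(): hands the job in; it is judged then, once.
The state is a dict: "time": time; "qpos": joint angles; "dq": joint speeds; "joint_efforts": joint torques, N m; "eef_pos": TCP position; "tcp_rot": TCP orientation; "contact_force": force on the tool from outside, world axes, zero at the start; "wrist_torque": the same for the moment, N m; "opening": opening from 0.0 (shut) to 1.0 (fully open); "finger_force": force on a finger pad.
Only numpy, scipy, OpenCV 4.12 (cv2) and the standard library are available. Lean on these libraries where they do the work, as an engineer would, in place of code of your own. Each camera call takes 0.05 s, during which the arm holds its last target. There are 200 camera calls.

## Task

The frame of the embedding mould is stuck high on its two guide pillars. With the small mallet that stands on the worktop, walk the frame down by light, gentle taps on its two end bosses in turn, changing sides whenever it binds and never forcing it, until both ends are fully home on their stops; then stand the mallet back upright on the worktop. Now lift out the specimen block that stands proud of the frame and set it upright and gently on the floor of the shallow steel tray; use only the mallet on the frame, do not hit the block with it, and leave the flask, beaker and tape roll undisturbed.

Things in the scene. Friction and masses are not known exactly. Their poses are not given: they have to be found in the camera images.
- mould: embedding mould, fixed; grey base plate 92 (x) x 250 (y) mm. Origin: its centre, 16 mm below the plate's top face, at or up to 6 mm above the worktop (the plate is shimmed); y along its length to the left end. Steel guide pillars 14 mm thick at y = +70 and -70 mm, tops 100 mm above the origin. In the middle a 35 mm square pedestal, top 40 mm above the origin, carries the block.
- left_bush (a joint): how far the left (mould's +y) end of the frame has come down at its pillar, in m: 0 highest, 0.026 home on its stop; starts at 0 to 0.003 and stays where left. About 13 N down on one boss moves that end alone until it leads the other by about 6 mm; there the frame is cocked and binds, and only the other end can be tapped on, until it leads by about 6 mm in turn.
- right_bush (a joint): the same for the right (-y) end: 0 highest, 0.026 home. Both bushes grip their pillars with equal dry friction. Pushing both ends at once, or on against the bind, takes 34 N or more, which is forcing it: a push over 34 N, even for an instant, is too much. Bind and stop are felt as a steep rise in force: move at 7 to 20 mm/s (slowest near home) and end each tap at 16 to 17 N.
- left_boss (a point): centre of the top of the left tapping boss, a steel disc 30 mm across, 4 mm high, on the frame, 108 mm to the left (+y) of the mould's centre; 90 mm above the mould's origin at joint 0, 64 mm when home. The frame is an aluminium bar 14 mm thick, 250 mm long, 38 mm wide (76 in the middle) with a 44 mm square window round the block; its top is 4 mm below the boss tops.
- right_boss (a point): the same for the right boss, 108 mm to the right (-y of the mould).
- block: cast white specimen block, 36 x 36 x 44 mm high, 0.1 kg, loose on the pedestal, sides parallel to the mould's axes; origin at the centre of its underside, z up. Its top is 84 mm above the mould's origin: about level with the frame's top at the start, 24 mm above it when the frame is home.
- mallet: small upright mallet, 120 mm tall, 0.2 kg, standing on its round black face (34 mm across); dark steel head up to 36 mm, then a round wooden handle 22 mm thick from 36 to 120 mm. Origin at the centre of the face, z up along the handle. Grip the handle from above and push the face down on a boss.
- tray: shallow open steel tray, fixed, 80 (x) x 140 (y) mm outside, walls 3 mm thick, 20 mm high, inner floor 3 mm above the worktop; origin at the centre of its underside, y along its length.
- flask: glass conical flask, 61 mm wide, 111 mm high, loose bystander; origin at the centre of its underside.
- beaker: steel beaker, 67 mm wide, 82 mm high, loose bystander; origin at the centre of its underside.
- tape: roll of tape lying flat, 63 mm wide, 20 mm high, loose bystander; origin at the centre of its underside.
Things that resemble listed ones, but are neither listed nor needed, are in the scene too. Of the things like the block, leave any that is black; of the rest the larger one is meant.

How it is judged:
On the way, in this order (a step that is already met when the one before it is completed fails the run):
1. the frame is home at both ends (within 2 mm) (value of joint each of left_bush, right_bush above 0.024 m), for 0.2 s.
2. the specimen block stands upright in the tray, and the mallet stands on the worktop (x of block in the frame of tray between -0.024 and 0.024 m and y of block in the frame of tray between -0.054 and 0.054 m and z of block in the frame of tray between 0 and 0.008 m and angle between each of block, mallet's own z axis and vertical below 0.1 rad), for 0.2 s.
At the end, for the whole second after the job is handed in: The frame is home at both ends (each joint above 0.024 of 0.026 m); the block stands upright (within 0.1 rad) and at rest on the tray's floor, its centre within 24 mm (x) and 54 mm (y) of the tray's centre; the mallet stands upright (within 0.1 rad) and at rest on the worktop itself (all of step 1 and all of step 2 and linear speed of each of block, mallet below 0.02 m/s and height (world z) of mallet between -0.004 and 0.003 m); the robot touches nothing.
It fails at once if the mallet is driven on the frame with more than 34 N (contact force between mallet and frame above 34 N).
It fails at once if the robot itself bears on the frame (more than 5 N) (contact force between any of the fingers, the arm and frame above 5 N).
It fails at once if the mallet hits the block (more than 3 N) (contact force between mallet and block above 3 N).
It fails at once if the block is dropped or rammed into the tray (more than 40 N) (contact force between block and tray above 40 N).
It fails at once if a bystander is shifted by more than 20 mm (distance of any of flask, beaker, tape from where it was at the start of the episode above 0.02 m).
It also fails if it takes over 72 s, if anything falls off the work surface, if the arm or the gripper's body presses on something with over 40 N, if the wrist force passes 120 N, or if a joint passes its speed limit or range.

## Working session

There is one attempt and no reset: what is moved stays moved. The work goes in short steps, Python scripts to look and compute and a tool call to move; the robot and the scene stay as the last step left them, time stands still between calls to the robot, and variables do not carry over. Pictures are saved under pics/ and viewed, at most 10 in all, crops included, and the job is handed in when it is done.

Besides the shell and the picture viewer there is one more tool, called after "Request:" as a command line: name --argument value ..., lists and objects as JSON in quotes. move_arm: Moves the arm, as the interface text tells. Its arguments: {"type":"object","properties":{"moves":{"type":"array"},"grip_force":{"type":"number"}},"required":["moves"]}

```bash
ls; mkdir -p pics; python3 - <<'E'
from plant import *
import cv2,numpy as np
s=get_state();print({k:np.round(v,4) for k,v in s.items()})
for n in("side","top"):
    im=read_camera(n);cv2.imwrite(f"pics/{n}0.png",im[:,:,::-1])
    p=camera_params(n);print(n,p)
E
```

```text
pics
{'time': np.float64(0.0), 'qpos': array([ 1.061 ,  0.2872,  1.5782, -0.    ,  1.2786, -0.15  ]), 'dq': array([ 0.0014,  0.0012,  0.0002, -0.0007,  0.0012,  0.0002]), 'joint_efforts': array([-4.00000e-04, -4.06003e+01, -2.92617e+01, -2.00000e-04,
        6.00000e-03,  0.00000e+00]), 'eef_pos': array([0.2373, 0.6311, 0.1967]), 'tcp_rot': array([ 1.789e-01,  9.839e-01, -1.100e-03, -4.000e-04]), 'contact_force': array([ 0.5724, -0.2287, -0.2105]), 'wrist_torque': array([0.0076, 0.0354, 0.0004]), 'finger_force': np.float64(0.0), 'opening': np.float64(1.0014)}
side {'fx': 444.8515721026605, 'fy': 444.8515721026605, 'cx': 282.2647001737893, 'cy': 210.5831784568382, 'rvec': array([ 2.04406275, -0.11120522,  0.06593511]), 'tvec': array([-0.51730398,  0.10544881,  0.99893974])}
top {'fx': 393.19477449635826, 'fy': 393.19477449635826, 'cx': 279.94453651385703, 'cy': 208.45194247458238, 'rvec': array([ 2.40067394, -1.49086686,  0.27882997]), 'tvec': array([-0.23036072,  0.4643091 ,  0.84512972])}
```

View pics/side0.png

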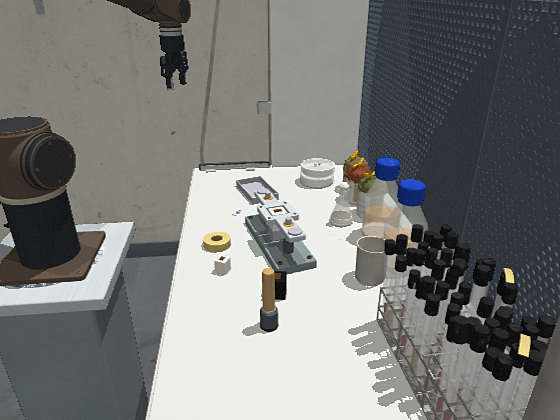

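View pics/top0.png

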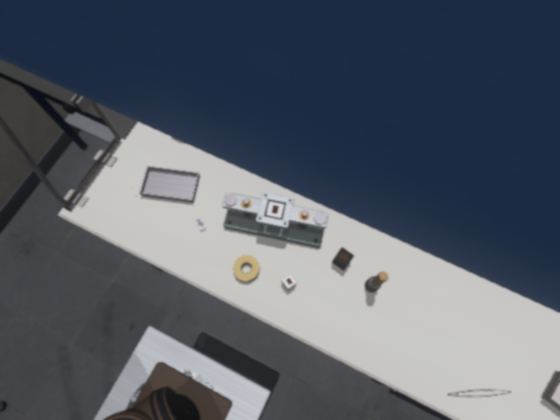

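The side view shows the mallet at (268,300), a black block at (279,285), a small white block at (222,265), the mould at (280,235) with the white block in its window, the tray at (257,188), the tape at (217,241), the beaker at (371,260) and the flask at (341,212). In the top view they are: mallet face (373,286), mould (275,218), tray (170,185), tape (246,268).

There are three block candidates in the top view: black (343,258), small white (289,282), and the white one in the frame window (275,209). The one in the window fits, because it is not black and is the larger. I'll enlarge to confirm.

```bash
python3 - <<'E'
import cv2,numpy as np
t=cv2.imread("pics/top0.png");s=cv2.imread("pics/side0.png")
a=cv2.resize(t[160:310,130:400],(800,444),interpolation=cv2.INTER_CUBIC)
cv2.imwrite("pics/topc.png",a)
b=cv2.resize(s[170:340,195:405],(740,600),interpolation=cv2.INTER_CUBIC)
cv2.imwrite("pics/sidec.png",b)
E
cat > h.py <<'E'
import cv2,numpy as np
from scipy.optimize import least_squares
from scipy.spatial.transform import Rotation as R
from plant import *
P={n:camera_params(n) for n in("side","top")}
def K(n):
    p=P[n];return np.array([[p['fx'],0,p['cx']],[0,p['fy'],p['cy']],[0,0,1]])
def proj(n,X):
    return cv2.projectPoints(np.atleast_2d(np.asarray(X,float)),P[n]['rvec'],P[n]['tvec'],K(n),None)[0][:,0]
def onz(n,uv,z):
    Rm=cv2.Rodrigues(P[n]['rvec'])[0];t=P[n]['tvec'];c=-Rm.T@t
    d=Rm.T@np.linalg.inv(K(n))@np.array([*uv,1.]);return c+d*(z-c[2])/d[2]
def tri(us,ut):
    Ms=[K(n)@np.c_[cv2.Rodrigues(P[n]['rvec'])[0],P[n]['tvec']] for n in("side","top")]
    X=cv2.triangulatePoints(*Ms,np.array(us,float),np.array(ut,float))[:,0];X=X[:3]/X[3]
    return X,proj("side",X)[0]-us,proj("top",X)[0]-ut
E
```

```text
(no output)
```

View pics/topc.png

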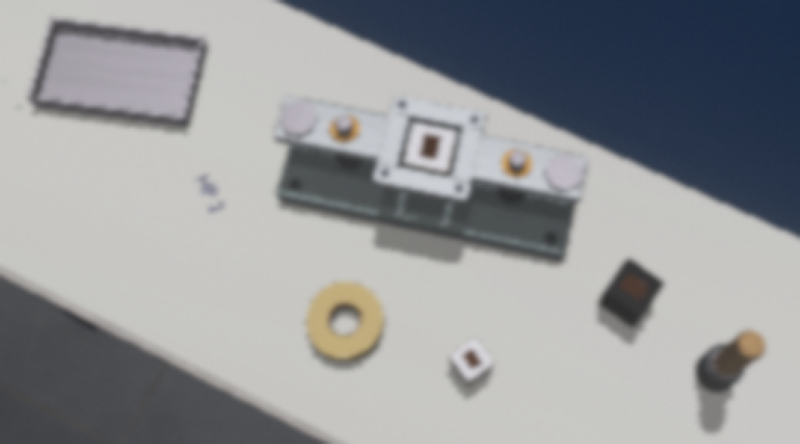

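View pics/sidec.png

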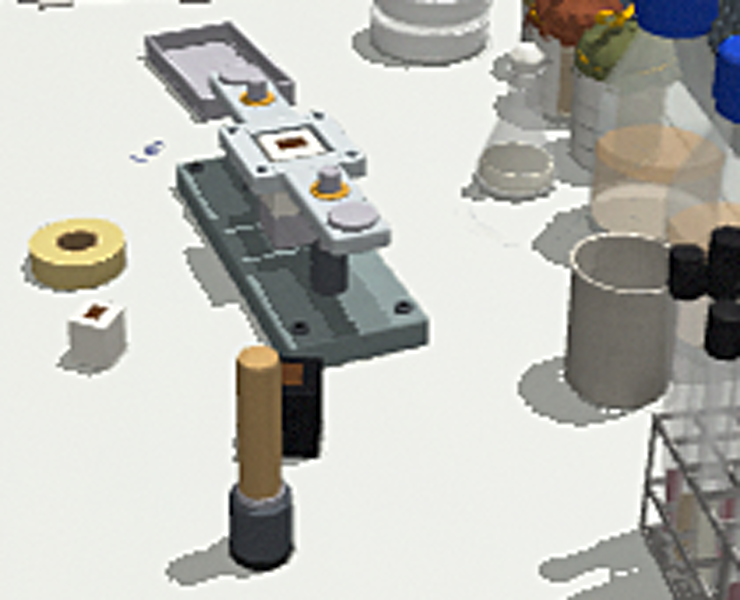

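Confirmed: the window block at topc (430,146) / sidec (291,144) is white and clearly larger than the loose white cube, and the other one is black. Next I'll fit the poses from both views.

```bash
cat > m.py <<'E'
from h import *
T=lambda x,y:np.array([129.5+(x+.5)/2.963+0,159.5+(y+.5)/2.96])
S=lambda x,y:np.array([194.5+(x+.5)/3.524,169.5+(y+.5)/3.529])
pts=dict(lboss=(S(238,73),T(297,119)),rboss=(S(353,216),T(565,171)),block=(S(291,144),T(430,146)),lpil=(S(258,84),T(345,123)),rpil=(S(329,170),T(518,155)),handle=(S(259,357),T(750,345)),
 tA=(S(233,22),T(55,20)),tB=(S(147,40),T(33,106)),tC=(S(196,118),T(187,128)),tD=(S(296,85),T(206,40)))
for k,v in pts.items():
    X,a,b=tri(*v);print(k,X.round(4),a.round(1),b.round(1))
print("mallet face",onz("side",S(261,553),0),onz("top",T(713,378),0))
print("tape",onz("top",T(345,320),.02),"small",onz("top",T(471,358),.025),"black",onz("top",T(634,280),.05))
print("flask",onz("side",S(515,180),0.00),"beaker",onz("side",S(620,265),.082), onz("side",S(620,375),0))
# mould fit
def mod(p):
    c,s=np.cos(p[3]),np.sin(p[3]);W=lambda x,y,z:[p[0]+c*x-s*y,p[1]+s*x+c*y,p[2]+z]
    return dict(lboss=W(0,.108,.09-p[4]),rboss=W(0,-.108,.09-p[5]),block=W(0,0,.084),lpil=W(0,.07,.1),rpil=W(0,-.07,.1))
def res(p):
    m=mod(p);r=[]
    for k,X in m.items(): r+=[*(proj("side",X)[0]-pts[k][0]),*(proj("top",X)[0]-pts[k][1])]
    return r
b=tri(*pts['block'])[0]
f=least_squares(res,[b[0],b[1],.003,0,.001,.001],loss='soft_l1')
print("mould",f.x.round(4),np.round(f.fun,1))
tr=[]
def rt(p):
    c,s=np.cos(p[2]),np.sin(p[2]);r=[]
    for k,(x,y) in dict(tA=(.04,.07),tB=(-.04,.07),tC=(-.04,-.07),tD=(.04,-.07)).items():
        X=[p[0]+c*x-s*y,p[1]+s*x+c*y,.02];
        if k!='tD': r+=[*(proj("side",X)[0]-pts[k][0])]
        r+=[*(proj("top",X)[0]-pts[k][1])]
    return r
c0=np.mean([onz("top",pts[k][1],.02) for k in('tA','tB','tC','tD')],0)
f=least_squares(rt,[c0[0],c0[1],0],loss='soft_l1');print("tray",f.x.round(4),np.round(f.fun,1))
E
python3 m.py
```

```text
lboss [0.4831 0.1146 0.0893] [ 0.2 -0.1] [-0.1  0.2]
rboss [ 0.5371 -0.096   0.0903] [ 0.4 -0.2] [-0.2  0.5]
block [0.5106 0.0095 0.0854] [ 0.3 -0.1] [-0.1  0.4]
lpil [0.4943 0.0764 0.0979] [ 0.2 -0.1] [-0.1  0.2]
rpil [ 0.5279 -0.0583  0.1018] [ 0.7 -0.3] [-0.3  0.8]
handle [ 0.4667 -0.272   0.1171] [-0.2  0.1] [ 0.1 -0.2]
tA [0.4937 0.3756 0.0182] [-0.2  0.1] [ 0.1 -0.3]
tB [0.4171 0.3487 0.0159] [-0.7  0.2] [ 0.3 -1. ]
tC [0.4567 0.2216 0.0035] [ 0.7 -0.2] [-0.3  0.9]
tD [0.5365 0.2454 0.0161] [-0.  0.] [ 0.  -0.1]
mallet face [ 0.4658781 -0.2766608  0.       ] [ 0.46152036 -0.27290756  0.        ]
tape [0.36758216 0.01533523 0.02      ] small [ 0.38428068 -0.09007067  0.025     ] black [ 0.49348363 -0.18078892  0.05      ]
flask [0.68332833 0.0986647  0.        ] beaker [ 0.68144586 -0.15418219  0.082     ] [ 0.69116128 -0.14665707  0.        ]
mould [0.5106 0.0091 0.0009 0.2516 0.0012 0.001 ] [ 0.4 -0.1  0.3  0.1  0.6 -0.1 -0.3  0.3  0.3  0.2  0.   0.5 -0.3 -1.3
 -0.6  0.1  0.7  0.2 -0.2  0.9]
tray [0.4744 0.2943 0.2988] [-0.7 -0.1  0.4  0.3 -1.2 -1.1 -0.7 -1.2  0.6 -4.7  0.4 -0.5  1.2  1.3]
```

Request:
move_arm --moves '[[0.7, [0, 0, 0], [0, 0, 0.12]], [0.7, [0, 0, 0], [0, 0, 0.12]], [0.7, [0, 0, 0], [0, 0, 0.12]], [0.7, [0, 0, 0], [0, 0, 0.12]], [0.7, [0, 0, 0], [0, 0, 0.12]], [0.7, [0, 0, 0], [0, 0, 0.12]], [0.7, [0, 0, 0], [0, 0, 0.12]], [0.7, [0, 0, 0], [0, 0, 0.12]], [0.7, [-0.04, 0.008, 0], [0, 0, 0]], [0.7, [-0.04, 0.008, 0], [0, 0, 0]]]' --grip_force 60

```text
time: 0.93
eef_pos: [0.2721, 0.558, 0.1967]
tcp_rot: [0.612, 0.791, -0.001, 0.0]
contact_force: [1.0, 0.3, 1.1]
opening: 0.697
finger_force: 0.0
```

Request:
move_arm --moves '[[0.7, [-0.04, 0.008, 0], [0, 0, 0]], [0.7, [-0.04, 0.008, 0], [0, 0, 0]], [0.7, [-0.04, 0.008, 0], [0, 0, 0]], [0.7, [-0.04, 0.008, 0], [0, 0, 0]], [0.7, [-0.04, 0.008, 0], [0, 0, 0]], [0.7, [-0.04, 0.008, 0], [0, 0, 0]], [0.7, [-0.04, 0.008, 0], [0, 0, 0]], [0.7, [-0.04, 0.008, 0], [0, 0, 0]], [0.7, [-0.04, 0.008, 0], [0, 0, 0]], [0.7, [-0.04, 0.008, 0], [0, 0, 0]]]'

```text
time: 1.77
eef_pos: [0.4499, 0.1887, 0.1978]
tcp_rot: [0.613, 0.79, -0.0, -0.0]
contact_force: [0.8, 0.6, 0.3]
opening: 0.698
finger_force: 0.0
```

Request:
move_arm --moves '[[0.7, [-0.04, 0.008, 0], [0, 0, 0]], [0.7, [-0.04, 0.008, 0], [0, 0, 0]], [0.7, [-0.037, -0.0116, 0], [0, 0, 0]], [0.7, [-0.037, -0.0116, 0], [0, 0, 0]], [0.7, [-0.037, -0.0116, 0], [0, 0, 0]], [0.7, [-0.037, -0.0116, 0], [0, 0, 0]], [0.7, [-0.037, -0.0116, 0], [0, 0, 0]], [0.7, [-0.037, -0.0116, 0], [0, 0, 0]], [0.7, [-0.037, -0.0116, 0], [0, 0, 0]], [0.7, [-0.037, -0.0116, 0], [0, 0, 0]]]'

```text
time: 2.6
eef_pos: [0.468, -0.1943, 0.1978]
tcp_rot: [0.613, 0.79, 0.0, -0.0]
contact_force: [1.5, 0.5, 0.2]
opening: 0.698
finger_force: 0.0
```

Request:
move_arm --moves '[[0.7, [-0.037, -0.0116, 0], [0, 0, 0]], [0.7, [-0.037, -0.0116, 0], [0, 0, 0]], [0.7, [0, 0, 0], [0, 0, 0]], [0.7, [0, 0, 0], [0, 0, 0]], [0.7, [0, 0, 0], [0, 0, 0]], [0.7, [0, 0, 0], [0, 0, 0]], [0.7, [0, 0, 0], [0, 0, 0]], [0.7, [0, 0, 0], [0, 0, 0]], [0.7, [0, 0, 0], [0, 0, 0]], [0.7, [0, 0, 0], [0, 0, 0]]]'

```text
time: 3.43
eef_pos: [0.4649, -0.2694, 0.1983]
tcp_rot: [0.613, 0.79, -0.0, 0.0]
contact_force: [1.1, -0.6, 1.2]
opening: 0.701
finger_force: 0.0
```

```bash
cat >> h.py <<'E'
U=np.array([.9685,.249]);V=np.array([-.249,.9685])
def uv(X): X=np.asarray(X);return np.round([X[:2]@U,X[:2]@V],4)
E
python3 - <<'E'
from h import *
s=get_state();print(s['eef_pos'].round(4),uv(s['eef_pos']),s['qpos'].round(2))
ims=[read_camera(n)[:,:,::-1] for n in("side","top")]
p=proj("side",[.466,-.2735,.07])[0].astype(int);q=proj("top",[.466,-.2735,.07])[0].astype(int)
a=cv2.resize(ims[0][p[1]-70:p[1]+70,p[0]-70:p[0]+70],(400,400),interpolation=2)
b=cv2.resize(ims[1][q[1]-50:q[1]+50,q[0]-50:q[0]+50],(400,400),interpolation=2)
cv2.imwrite("pics/m1.png",np.hstack([a,b]));print(p,q)
E
```

```text
[ 0.4649 -0.2694  0.1983] [ 0.3832 -0.3767] [-0.71 -0.02  1.91  0.    1.25 -0.97]
[268 293] [378 280]
```

View pics/m1.png

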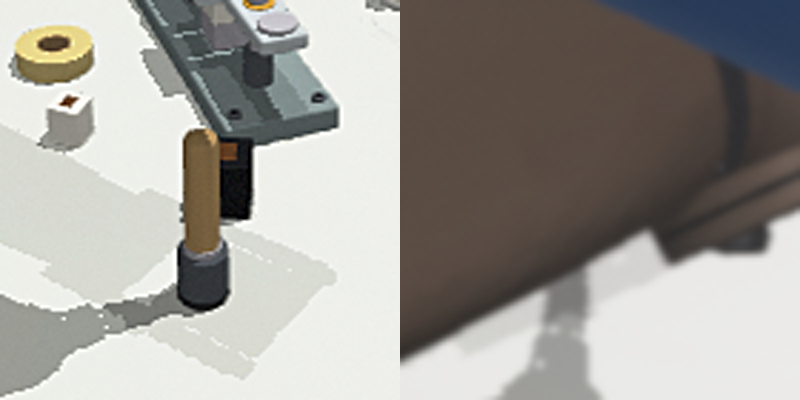

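The left half shows the mallet upright and clear under the gripper. The arm blocks the top view. Now I descend on the handle and grip.

Request:
move_arm --moves '[[0.7, [-0.004, 0, 0.012], [0, 0, 0]], [0.7, [0, 0, 0.02], [0, 0, 0]], [0.7, [0, 0, 0.02], [0, 0, 0]], [0.7, [0, 0, 0.02], [0, 0, 0]], [0.7, [0, 0, 0.02], [0, 0, 0]], [0.7, [0, 0, 0.02], [0, 0, 0]], [0.7, [0, 0, 0.02], [0, 0, 0]], [0.7, [0, 0, 0], [0, 0, 0]], [0.7, [0, 0, 0], [0, 0, 0]], [0.1, [0, 0, 0], [0, 0, 0]]]'

```text
time: 4.37
eef_pos: [0.4661, -0.2745, 0.0668]
tcp_rot: [0.613, 0.79, -0.0, 0.001]
contact_force: [0.2, -0.5, 0.3]
opening: 0.573
finger_force: 0.0
```

Request:
move_arm --moves '[[0.1, [0, 0, 0], [0, 0, 0]], [0.1, [0, 0, 0], [0, 0, 0]], [0.1, [0, 0, 0], [0, 0, 0]], [0.1, [0, 0, 0], [0, 0, 0]], [0.1, [0, 0, 0], [0, 0, 0]], [0.1, [0, 0, 0], [0, 0, 0]], [0.1, [0, 0, 0], [0, 0, 0]], [0.1, [0, 0, 0], [0, 0, 0]], [0.1, [0, 0, 0], [0, 0, 0]], [0.1, [0, 0, 0], [0, 0, 0]]]'

```text
time: 5.2
eef_pos: [0.4669, -0.275, 0.068]
tcp_rot: [0.613, 0.79, -0.0, 0.002]
contact_force: [-0.0, -1.1, 6.4]
opening: 0.233
finger_force: 58.9
```

Request:
move_arm --moves '[[0.1, [0, 0, -0.01], [0, 0, 0]], [0.1, [0, 0, -0.03], [0, 0, 0]], [0.1, [0, 0, -0.03], [0, 0, 0]], [0.1, [0, 0, -0.03], [0, 0, 0]], [0.1, [0, 0, -0.03], [0, 0, 0]], [0.1, [0.03, 0.022, 0], [0, 0, 0]], [0.1, [0.03, 0.022, 0], [0, 0, 0]], [0.1, [0.03, 0.022, 0], [0, 0, 0]], [0.1, [0.03, 0.022, 0], [0, 0, 0]], [0.1, [0.03, 0.022, 0], [0, 0, 0]]]' --grip_force 90

```text
time: 6.03
eef_pos: [0.5343, -0.0993, 0.1953]
tcp_rot: [0.613, 0.79, -0.0, -0.001]
contact_force: [0.3, -0.6, -2.4]
opening: 0.218
finger_force: 88.5
```

Request:
move_arm --moves '[[0.1, [0.007, 0.003, 0], [0, 0, 0]], [0.1, [0, 0, 0.01], [0, 0, 0]], [0.1, [0, 0, 0.01], [0, 0, 0]], [0.1, [0, 0, 0], [0, 0, 0]], [0.1, [0, 0, 0], [0, 0, 0]], [0.1, [0, 0, 0], [0, 0, 0]], [0.1, [0, 0, 0], [0, 0, 0]], [0.1, [0, 0, 0], [0, 0, 0]], [0.1, [0, 0, 0], [0, 0, 0]], [0.1, [0, 0, 0], [0, 0, 0]]]'

```text
time: 6.87
eef_pos: [0.5363, -0.0941, 0.1765]
tcp_rot: [0.613, 0.79, 0.0, 0.0]
contact_force: [0.0, 1.3, -3.0]
opening: 0.219
finger_force: 88.7
```

```bash
python3 - <<'E'
from h import *
s=get_state();X=s['eef_pos'];print(X.round(4),uv(X),s['contact_force'].round(1),s['tcp_rot'].round(4))
im=read_camera("side")[:,:,::-1]
for z in(.068,.043): print(z,proj("side",X-[0,0,z])[0])
print("bossR",proj("side",[.537,-.0955,.0905]))
p=proj("side",X-[0,0,.06])[0].astype(int)
cv2.imwrite("pics/m2.png",cv2.resize(im[p[1]-60:p[1]+60,p[0]-80:p[0]+80],(800,600),interpolation=2));print(p)
E
```

```text
[ 0.5363 -0.0941  0.1765] [ 0.496  -0.2247] [ 0.   1.3 -3. ] [6.132e-01 7.899e-01 1.000e-04 3.000e-04]
0.068 [294.82843518 222.59123121]
0.043 [294.97083386 211.82581453]
bossR [[295.13399436 230.48577618]]
[294 219]
```

View pics/m2.png

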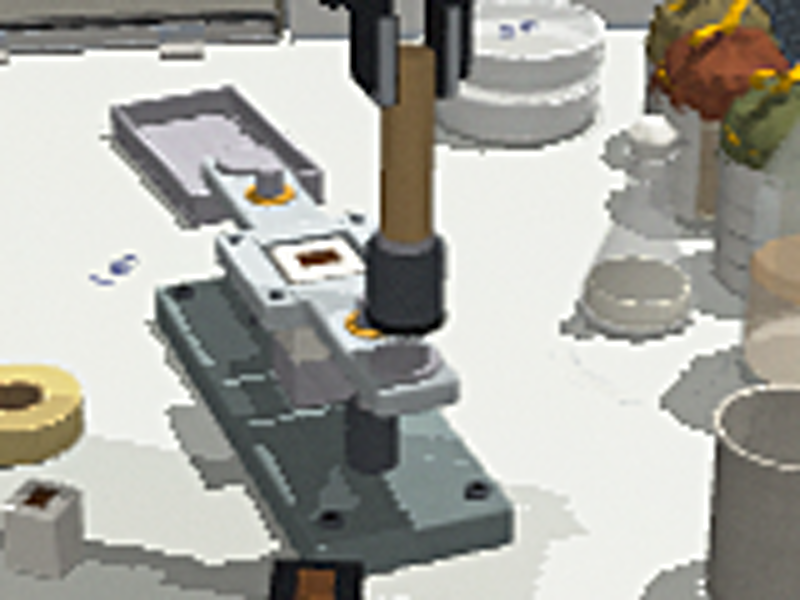

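The mallet hangs upright with its face at crop (405,325), straight above the right boss at crop (400,358), and is clear of the pillar. I'll start tapping slowly.

Request:
move_arm --moves '[[0.1, [0, 0, 0.0013], [0, 0, 0]], [0.1, [0, 0, 0.0013], [0, 0, 0]], [0.1, [0, 0, 0.0013], [0, 0, 0]], [0.1, [0, 0, 0.0013], [0, 0, 0]], [0.1, [0, 0, 0.0013], [0, 0, 0]], [0.1, [0, 0, 0.0013], [0, 0, 0]], [0.1, [0, 0, 0.0013], [0, 0, 0]], [0.1, [0, 0, 0.0013], [0, 0, 0]], [0.1, [0, 0, 0.0013], [0, 0, 0]], [0.1, [0, 0, 0.0013], [0, 0, 0]]]'

```text
time: 7.75
eef_pos: [0.5362, -0.0938, 0.163]
tcp_rot: [0.613, 0.79, 0.0, -0.0]
contact_force: [-0.3, 0.2, -1.8]
opening: 0.218
finger_force: 88.7
```

Request:
move_arm --moves '[[0.1, [0, 0, 0.0008], [0, 0, 0]], [0.1, [0, 0, 0.0008], [0, 0, 0]], [0.1, [0, 0, 0.0008], [0, 0, 0]], [0.1, [0, 0, 0.0008], [0, 0, 0]], [0.1, [0, 0, 0.0008], [0, 0, 0]], [0.1, [0, 0, 0.0008], [0, 0, 0]], [0.1, [0, 0, 0.0008], [0, 0, 0]], [0.1, [0, 0, 0.0008], [0, 0, 0]], [0.1, [0, 0, 0.0008], [0, 0, 0]], [0.1, [0, 0, 0.0008], [0, 0, 0]]]'

```text
time: 8.58
eef_pos: [0.5372, -0.0945, 0.1588]
tcp_rot: [0.613, 0.79, -0.0, 0.001]
contact_force: [-3.8, 0.4, 10.1]
opening: 0.22
finger_force: 90.1
```

Request:
move_arm --moves '[[0.1, [0, 0, 0.0006], [0, 0, 0]], [0.1, [0, 0, 0.0006], [0, 0, 0]], [0.1, [0, 0, 0.0006], [0, 0, 0]], [0.1, [0, 0, 0.0006], [0, 0, 0]], [0.1, [0, 0, 0.0006], [0, 0, 0]], [0.1, [0, 0, 0], [0, 0, 0]], [0.1, [0, 0, 0], [0, 0, 0]], [0.1, [0, 0, 0], [0, 0, 0]], [0.1, [0, 0, 0], [0, 0, 0]], [0.1, [0, 0, 0], [0, 0, 0]]]'

```text
time: 9.42
eef_pos: [0.5375, -0.0951, 0.1562]
tcp_rot: [0.613, 0.79, -0.0, 0.002]
contact_force: [-4.0, -1.5, 11.7]
opening: 0.214
finger_force: 90.3
```

Request:
move_arm --moves '[[0.1, [0, 0, 0.0006], [0, 0, 0]], [0.1, [0, 0, 0.0006], [0, 0, 0]], [0.1, [0, 0, 0.0006], [0, 0, 0]], [0.1, [0, 0, 0.0006], [0, 0, 0]], [0.1, [0, 0, 0.0006], [0, 0, 0]], [0.1, [0, 0, 0], [0, 0, 0]], [0.1, [0, 0, 0], [0, 0, 0]], [0.1, [0, 0, 0], [0, 0, 0]], [0.1, [0, 0, 0], [0, 0, 0]], [0.1, [0, 0, 0], [0, 0, 0]]]'

```text
time: 10.25
eef_pos: [0.5377, -0.0953, 0.1535]
tcp_rot: [0.613, 0.79, -0.0, 0.002]
contact_force: [-3.7, -0.8, 12.0]
opening: 0.217
finger_force: 90.3
```

Request:
move_arm --moves '[[0.1, [0, 0, 0.0006], [0, 0, 0]], [0.1, [0, 0, 0.0006], [0, 0, 0]], [0.1, [0, 0, 0.0006], [0, 0, 0]], [0.1, [0, 0, 0.0006], [0, 0, 0]], [0.1, [0, 0, 0], [0, 0, 0]], [0.1, [0, 0, 0], [0, 0, 0]], [0.1, [0, 0, 0], [0, 0, 0]], [0.1, [0, 0, 0], [0, 0, 0]], [0.1, [0, 0, 0], [0, 0, 0]], [0.1, [0, 0, 0], [0, 0, 0]]]'

```text
time: 11.08
eef_pos: [0.5382, -0.0958, 0.1526]
tcp_rot: [0.613, 0.79, -0.001, 0.003]
contact_force: [-4.6, -0.7, 15.9]
opening: 0.218
finger_force: 90.9
```

Request:
move_arm --moves '[[0.1, [0, 0, -0.017], [0, 0, 0]], [0.1, [0, 0, -0.02], [0, 0, 0]], [0.1, [0.035, 0, 0], [0, 0, 0]], [0.1, [0.036, 0, 0], [0, 0, 0]], [0.1, [0.036, 0, 0], [0, 0, 0]], [0.1, [0.036, 0, 0], [0, 0, 0]], [0.1, [0.036, 0, 0], [0, 0, 0]], [0.1, [0.037, 0, 0], [0, 0, 0]], [0.1, [0, 0, 0], [0, 0, 0]], [0.1, [0, 0, 0.01], [0, 0, 0]]]'

```text
time: 11.92
eef_pos: [0.4835, 0.1171, 0.1754]
tcp_rot: [0.611, 0.791, 0.001, 0.002]
contact_force: [-0.0, -0.8, -2.1]
opening: 0.218
finger_force: 88.7
```

Request:
move_arm --moves '[[0.1, [0, 0, 0.002], [0, 0, 0]], [0.1, [0, 0, 0.0014], [0, 0, 0]], [0.1, [0, 0, 0.0014], [0, 0, 0]], [0.1, [0, 0, 0.0014], [0, 0, 0]], [0.1, [0, 0, 0.0014], [0, 0, 0]], [0.1, [0, 0, 0.0014], [0, 0, 0]], [0.1, [0, 0, 0.0014], [0, 0, 0]], [0.1, [0, 0, 0.0014], [0, 0, 0]], [0.1, [0, 0, 0.0014], [0, 0, 0]], [0.1, [0, 0, 0.0014], [0, 0, 0]]]'

```text
time: 12.75
eef_pos: [0.4832, 0.1152, 0.161]
tcp_rot: [0.613, 0.79, 0.0, 0.001]
contact_force: [-1.7, -1.2, 7.5]
opening: 0.22
finger_force: 89.8
```

Request:
move_arm --moves '[[0.1, [0, 0, 0.001], [0, 0, 0]], [0.1, [0, 0, 0.001], [0, 0, 0]], [0.1, [0, 0, 0.001], [0, 0, 0]], [0.1, [0, 0, 0.001], [0, 0, 0]], [0.1, [0, 0, 0.001], [0, 0, 0]], [0.1, [0, 0, 0.001], [0, 0, 0]], [0.1, [0, 0, 0.001], [0, 0, 0]], [0.1, [0, 0, 0.001], [0, 0, 0]], [0.1, [0, 0, 0.001], [0, 0, 0]], [0.1, [0, 0, 0.001], [0, 0, 0]]]'

```text
time: 13.58
eef_pos: [0.4834, 0.1159, 0.1528]
tcp_rot: [0.613, 0.79, 0.001, 0.0]
contact_force: [-5.1, 0.5, 11.2]
opening: 0.216
finger_force: 90.4
```

Request:
move_arm --moves '[[0.1, [0, 0, 0.0007], [0, 0, 0]], [0.1, [0, 0, 0.0007], [0, 0, 0]], [0.1, [0, 0, 0.0007], [0, 0, 0]], [0.1, [0, 0, 0.0007], [0, 0, 0]], [0.1, [0, 0, 0.0007], [0, 0, 0]], [0.1, [0, 0, 0.0007], [0, 0, 0]], [0.1, [0, 0, 0.0007], [0, 0, 0]], [0.1, [0, 0, 0.0007], [0, 0, 0]], [0.1, [0, 0, 0], [0, 0, 0]], [0.1, [0, 0, 0], [0, 0, 0]]]'

```text
time: 14.42
eef_pos: [0.4836, 0.1161, 0.1476]
tcp_rot: [0.613, 0.79, 0.001, 0.0]
contact_force: [-6.4, 1.2, 12.8]
opening: 0.218
finger_force: 90.5
```

Request:
move_arm --moves '[[0.1, [0, 0, 0.0006], [0, 0, 0]], [0.1, [0, 0, 0.0006], [0, 0, 0]], [0.1, [0, 0, 0.0006], [0, 0, 0]], [0.1, [0, 0, 0], [0, 0, 0]], [0.1, [0, 0, 0], [0, 0, 0]], [0.1, [0, 0, 0], [0, 0, 0]], [0.1, [0, 0, 0], [0, 0, 0]], [0.1, [0, 0, 0], [0, 0, 0]], [0.1, [0, 0, 0], [0, 0, 0]], [0.1, [0, 0, 0], [0, 0, 0]]]'

```text
time: 15.25
eef_pos: [0.4839, 0.1162, 0.1469]
tcp_rot: [0.613, 0.79, 0.001, 0.001]
contact_force: [-6.4, 1.4, 16.4]
opening: 0.222
finger_force: 91.0
```

Request:
move_arm --moves '[[0.1, [0, 0, -0.019], [0, 0, 0]], [0.1, [0, 0, -0.021], [0, 0, 0]], [0.1, [-0.035, 0, 0], [0, 0, 0]], [0.1, [-0.036, 0, 0], [0, 0, 0]], [0.1, [-0.036, 0, 0], [0, 0, 0]], [0.1, [-0.036, 0, 0], [0, 0, 0]], [0.1, [-0.036, 0, 0], [0, 0, 0]], [0.1, [-0.037, 0, 0], [0, 0, 0]], [0.1, [0, 0, 0], [0, 0, 0]], [0.1, [0, 0, 0.015], [0, 0, 0]]]'

```text
time: 16.08
eef_pos: [0.5388, -0.0966, 0.1698]
tcp_rot: [0.614, 0.789, 0.001, 0.003]
contact_force: [0.5, -0.4, -2.5]
opening: 0.219
finger_force: 88.8
```

Request:
move_arm --moves '[[0.1, [0, 0, 0.002], [0, 0, 0]], [0.1, [0, 0, 0.0014], [0, 0, 0]], [0.1, [0, 0, 0.0014], [0, 0, 0]], [0.1, [0, 0, 0.0014], [0, 0, 0]], [0.1, [0, 0, 0.0014], [0, 0, 0]], [0.1, [0, 0, 0.0014], [0, 0, 0]], [0.1, [0, 0, 0.0014], [0, 0, 0]], [0.1, [0, 0, 0.0014], [0, 0, 0]], [0.1, [0, 0, 0.0014], [0, 0, 0]], [0.1, [0, 0, 0.0014], [0, 0, 0]]]'

```text
time: 16.92
eef_pos: [0.537, -0.0941, 0.1548]
tcp_rot: [0.613, 0.79, 0.0, 0.001]
contact_force: [-2.4, 1.9, 9.8]
opening: 0.221
finger_force: 90.1
```

Request:
move_arm --moves '[[0.1, [0, 0, 0.001], [0, 0, 0]], [0.1, [0, 0, 0.001], [0, 0, 0]], [0.1, [0, 0, 0.001], [0, 0, 0]], [0.1, [0, 0, 0.001], [0, 0, 0]], [0.1, [0, 0, 0.001], [0, 0, 0]], [0.1, [0, 0, 0.001], [0, 0, 0]], [0.1, [0, 0, 0.001], [0, 0, 0]], [0.1, [0, 0, 0.001], [0, 0, 0]], [0.1, [0, 0, 0.001], [0, 0, 0]], [0.1, [0, 0, 0.001], [0, 0, 0]]]'

```text
time: 17.75
eef_pos: [0.5374, -0.095, 0.1463]
tcp_rot: [0.613, 0.79, -0.0, 0.002]
contact_force: [-4.2, -1.3, 11.5]
opening: 0.222
finger_force: 90.4
```

Request:
move_arm --moves '[[0.1, [0, 0, 0.0008], [0, 0, 0]], [0.1, [0, 0, 0.0008], [0, 0, 0]], [0.1, [0, 0, 0.0008], [0, 0, 0]], [0.1, [0, 0, 0.0008], [0, 0, 0]], [0.1, [0, 0, 0.0007], [0, 0, 0]], [0.1, [0, 0, 0.0007], [0, 0, 0]], [0.1, [0, 0, 0.0007], [0, 0, 0]], [0.1, [0, 0, 0.0007], [0, 0, 0]], [0.1, [0, 0, 0], [0, 0, 0]], [0.1, [0, 0, 0], [0, 0, 0]]]'

```text
time: 18.58
eef_pos: [0.5381, -0.0958, 0.1415]
tcp_rot: [0.613, 0.79, -0.001, 0.003]
contact_force: [-4.6, -1.7, 15.3]
opening: 0.22
finger_force: 90.8
```

Request:
move_arm --moves '[[0.1, [0, 0, 0.0006], [0, 0, 0]], [0.1, [0, 0, 0.0006], [0, 0, 0]], [0.1, [0, 0, 0], [0, 0, 0]], [0.1, [0, 0, 0], [0, 0, 0]], [0.1, [0, 0, 0], [0, 0, 0]], [0.1, [0, 0, 0], [0, 0, 0]], [0.1, [0, 0, 0], [0, 0, 0]], [0.1, [0, 0, 0], [0, 0, 0]], [0.1, [0, 0, 0], [0, 0, 0]], [0.1, [0, 0, 0], [0, 0, 0]]]'

```text
time: 19.42
eef_pos: [0.5383, -0.096, 0.1411]
tcp_rot: [0.613, 0.79, -0.001, 0.003]
contact_force: [-5.1, -1.3, 16.5]
opening: 0.221
finger_force: 91.0
```

Request:
move_arm --moves '[[0.1, [0, 0, -0.02], [0, 0, 0]], [0.1, [0, 0, -0.026], [0, 0, 0]], [0.1, [0.035, 0, 0], [0, 0, 0]], [0.1, [0.036, 0, 0], [0, 0, 0]], [0.1, [0.036, 0, 0], [0, 0, 0]], [0.1, [0.036, 0, 0], [0, 0, 0]], [0.1, [0.036, 0, 0], [0, 0, 0]], [0.1, [0.037, 0, 0], [0, 0, 0]], [0.1, [0, 0, 0], [0, 0, 0]], [0.1, [0, 0, 0.02], [0, 0, 0]]]'

```text
time: 20.25
eef_pos: [0.4851, 0.1175, 0.1651]
tcp_rot: [0.611, 0.791, 0.003, 0.004]
contact_force: [1.4, 0.4, -2.1]
opening: 0.218
finger_force: 88.9
```

Request:
move_arm --moves '[[0.1, [0, 0, 0.002], [0, 0, 0]], [0.1, [0, 0, 0.0014], [0, 0, 0]], [0.1, [0, 0, 0.0014], [0, 0, 0]], [0.1, [0, 0, 0.0014], [0, 0, 0]], [0.1, [0, 0, 0.0014], [0, 0, 0]], [0.1, [0, 0, 0.0014], [0, 0, 0]], [0.1, [0, 0, 0.0014], [0, 0, 0]], [0.1, [0, 0, 0.0014], [0, 0, 0]], [0.1, [0, 0, 0.0014], [0, 0, 0]], [0.1, [0, 0, 0.0014], [0, 0, 0]]]'

```text
time: 21.08
eef_pos: [0.4835, 0.1151, 0.1488]
tcp_rot: [0.613, 0.79, 0.0, 0.001]
contact_force: [-2.2, -1.0, 10.9]
opening: 0.215
finger_force: 90.2
```

Request:
move_arm --moves '[[0.1, [0, 0, 0.001], [0, 0, 0]], [0.1, [0, 0, 0.001], [0, 0, 0]], [0.1, [0, 0, 0.001], [0, 0, 0]], [0.1, [0, 0, 0.001], [0, 0, 0]], [0.1, [0, 0, 0.001], [0, 0, 0]], [0.1, [0, 0, 0.001], [0, 0, 0]], [0.1, [0, 0, 0.0007], [0, 0, 0]], [0.1, [0, 0, 0.0007], [0, 0, 0]], [0.1, [0, 0, 0.0007], [0, 0, 0]], [0.1, [0, 0, 0.0007], [0, 0, 0]]]'

```text
time: 21.92
eef_pos: [0.4836, 0.1158, 0.1413]
tcp_rot: [0.613, 0.79, 0.001, 0.0]
contact_force: [-5.4, -0.2, 11.8]
opening: 0.219
finger_force: 90.5
```

Request:
move_arm --moves '[[0.1, [0, 0, 0.0007], [0, 0, 0]], [0.1, [0, 0, 0.0007], [0, 0, 0]], [0.1, [0, 0, 0.0007], [0, 0, 0]], [0.1, [0, 0, 0.0007], [0, 0, 0]], [0.1, [0, 0, 0.0007], [0, 0, 0]], [0.1, [0, 0, 0.0007], [0, 0, 0]], [0.1, [0, 0, 0.0006], [0, 0, 0]], [0.1, [0, 0, 0], [0, 0, 0]], [0.1, [0, 0, 0], [0, 0, 0]], [0.1, [0, 0, 0], [0, 0, 0]]]'

```text
time: 22.75
eef_pos: [0.4836, 0.1161, 0.1364]
tcp_rot: [0.613, 0.79, 0.001, 0.0]
contact_force: [-3.8, 1.6, 11.8]
opening: 0.217
finger_force: 90.5
```

Request:
move_arm --moves '[[0.1, [0, 0, 0.0006], [0, 0, 0]], [0.1, [0, 0, 0.0006], [0, 0, 0]], [0.1, [0, 0, 0.0006], [0, 0, 0]], [0.1, [0, 0, 0], [0, 0, 0]], [0.1, [0, 0, 0], [0, 0, 0]], [0.1, [0, 0, 0], [0, 0, 0]], [0.1, [0, 0, 0], [0, 0, 0]], [0.1, [0, 0, 0], [0, 0, 0]], [0.1, [0, 0, 0], [0, 0, 0]], [0.1, [0, 0, 0], [0, 0, 0]]]'

```text
time: 23.58
eef_pos: [0.4839, 0.1162, 0.1356]
tcp_rot: [0.613, 0.79, 0.001, 0.0]
contact_force: [-6.1, 1.9, 15.8]
opening: 0.219
finger_force: 90.9
```

Request:
move_arm --moves '[[0.1, [0, 0, -0.022], [0, 0, 0]], [0.1, [0, 0, -0.028], [0, 0, 0]], [0.1, [-0.035, 0, 0], [0, 0, 0]], [0.1, [-0.036, 0, 0], [0, 0, 0]], [0.1, [-0.036, 0, 0], [0, 0, 0]], [0.1, [-0.036, 0, 0], [0, 0, 0]], [0.1, [-0.036, 0, 0], [0, 0, 0]], [0.1, [-0.037, 0, 0], [0, 0, 0]], [0.1, [0, 0, 0], [0, 0, 0]], [0.1, [0, 0, 0.024], [0, 0, 0]]]'

```text
time: 24.42
eef_pos: [0.5402, -0.0972, 0.162]
tcp_rot: [0.615, 0.789, 0.002, 0.005]
contact_force: [1.2, -0.0, -0.9]
opening: 0.218
finger_force: 89.0
```

Request:
move_arm --moves '[[0.1, [0, 0, 0.002], [0, 0, 0]], [0.1, [0, 0, 0.0014], [0, 0, 0]], [0.1, [0, 0, 0.0014], [0, 0, 0]], [0.1, [0, 0, 0.0014], [0, 0, 0]], [0.1, [0, 0, 0.0014], [0, 0, 0]], [0.1, [0, 0, 0.0014], [0, 0, 0]], [0.1, [0, 0, 0.0014], [0, 0, 0]], [0.1, [0, 0, 0.0014], [0, 0, 0]], [0.1, [0, 0, 0.0014], [0, 0, 0]], [0.1, [0, 0, 0.0014], [0, 0, 0]]]'

```text
time: 25.25
eef_pos: [0.5368, -0.094, 0.1441]
tcp_rot: [0.613, 0.79, 0.0, 0.001]
contact_force: [-1.3, 1.2, 7.0]
opening: 0.22
finger_force: 89.9
```

Request:
move_arm --moves '[[0.1, [0, 0, 0.0006], [0, 0, 0]], [0.1, [0, 0, 0.0006], [0, 0, 0]], [0.1, [0, 0, 0.0006], [0, 0, 0]], [0.1, [0, 0, 0.0006], [0, 0, 0]], [0.1, [0, 0, 0.0006], [0, 0, 0]], [0.1, [0, 0, 0.0006], [0, 0, 0]], [0.1, [0, 0, 0], [0, 0, 0]], [0.1, [0, 0, 0], [0, 0, 0]], [0.1, [0, 0, 0], [0, 0, 0]], [0.1, [0, 0, 0], [0, 0, 0]]]'

```text
time: 26.08
eef_pos: [0.5372, -0.0943, 0.1422]
tcp_rot: [0.613, 0.79, 0.0, 0.001]
contact_force: [-3.7, 1.4, 9.5]
opening: 0.219
finger_force: 90.3
```

Request:
move_arm --moves '[[0.1, [0, 0, 0.0006], [0, 0, 0]], [0.1, [0, 0, 0.0006], [0, 0, 0]], [0.1, [0, 0, 0.0006], [0, 0, 0]], [0.1, [0, 0, 0.0006], [0, 0, 0]], [0.1, [0, 0, 0.0006], [0, 0, 0]], [0.1, [0, 0, 0.0006], [0, 0, 0]], [0.1, [0, 0, 0.0006], [0, 0, 0]], [0.1, [0, 0, 0.0006], [0, 0, 0]], [0.1, [0, 0, 0.0006], [0, 0, 0]], [0.1, [0, 0, 0], [0, 0, 0]]]'

```text
time: 26.92
eef_pos: [0.5373, -0.0946, 0.137]
tcp_rot: [0.613, 0.79, -0.0, 0.001]
contact_force: [-4.2, 1.2, 10.5]
opening: 0.219
finger_force: 90.3
```

Request:
move_arm --moves '[[0.1, [0, 0, 0.0006], [0, 0, 0]], [0.1, [0, 0, 0.0006], [0, 0, 0]], [0.1, [0, 0, 0.0006], [0, 0, 0]], [0.1, [0, 0, 0.0006], [0, 0, 0]], [0.1, [0, 0, 0], [0, 0, 0]], [0.1, [0, 0, 0], [0, 0, 0]], [0.1, [0, 0, 0], [0, 0, 0]], [0.1, [0, 0, 0], [0, 0, 0]], [0.1, [0, 0, 0], [0, 0, 0]], [0.1, [0, 0, 0], [0, 0, 0]]]'

```text
time: 27.75
eef_pos: [0.5375, -0.0952, 0.135]
tcp_rot: [0.613, 0.79, -0.0, 0.002]
contact_force: [-4.3, 0.7, 10.5]
opening: 0.222
finger_force: 90.4
```

Request:
move_arm --moves '[[0.1, [0, 0, 0.0006], [0, 0, 0]], [0.1, [0, 0, 0.0006], [0, 0, 0]], [0.1, [0, 0, 0.0006], [0, 0, 0]], [0.1, [0, 0, 0.0006], [0, 0, 0]], [0.1, [0, 0, 0], [0, 0, 0]], [0.1, [0, 0, 0], [0, 0, 0]], [0.1, [0, 0, 0], [0, 0, 0]], [0.1, [0, 0, 0], [0, 0, 0]], [0.1, [0, 0, 0], [0, 0, 0]], [0.1, [0, 0, 0], [0, 0, 0]]]'

```text
time: 28.58
eef_pos: [0.5381, -0.0955, 0.1349]
tcp_rot: [0.613, 0.79, -0.0, 0.003]
contact_force: [-5.3, -1.4, 19.3]
opening: 0.22
finger_force: 91.4
```

Request:
move_arm --moves '[[0.1, [0, 0, -0.023], [0, 0, 0]], [0.1, [0, 0, -0.03], [0, 0, 0]], [0.1, [0.035, 0, 0], [0, 0, 0]], [0.1, [0.036, 0, 0], [0, 0, 0]], [0.1, [0.036, 0, 0], [0, 0, 0]], [0.1, [0.036, 0, 0], [0, 0, 0]], [0.1, [0.036, 0, 0], [0, 0, 0]], [0.1, [0.037, 0, 0], [0, 0, 0]], [0.1, [0, 0, 0], [0, 0, 0]], [0.1, [0, 0, 0.028], [0, 0, 0]]]'

```text
time: 29.42
eef_pos: [0.4865, 0.1175, 0.1594]
tcp_rot: [0.611, 0.791, 0.004, 0.005]
contact_force: [2.1, -0.0, -1.0]
opening: 0.219
finger_force: 89.0
```

Request:
move_arm --moves '[[0.1, [0, 0, 0.002], [0, 0, 0]], [0.1, [0, 0, 0.0014], [0, 0, 0]], [0.1, [0, 0, 0.0014], [0, 0, 0]], [0.1, [0, 0, 0.0014], [0, 0, 0]], [0.1, [0, 0, 0.0014], [0, 0, 0]], [0.1, [0, 0, 0.0014], [0, 0, 0]], [0.1, [0, 0, 0.0014], [0, 0, 0]], [0.1, [0, 0, 0.0014], [0, 0, 0]], [0.1, [0, 0, 0.0014], [0, 0, 0]], [0.1, [0, 0, 0.0014], [0, 0, 0]]]'

```text
time: 30.25
eef_pos: [0.4826, 0.1154, 0.1389]
tcp_rot: [0.613, 0.79, 0.0, 0.0]
contact_force: [-0.7, 0.0, -2.0]
opening: 0.222
finger_force: 88.8
```

Request:
move_arm --moves '[[0.1, [0, 0, 0.0006], [0, 0, 0]], [0.1, [0, 0, 0.0006], [0, 0, 0]], [0.1, [0, 0, 0.0006], [0, 0, 0]], [0.1, [0, 0, 0.0006], [0, 0, 0]], [0.1, [0, 0, 0.0006], [0, 0, 0]], [0.1, [0, 0, 0], [0, 0, 0]], [0.1, [0, 0, 0], [0, 0, 0]], [0.1, [0, 0, 0], [0, 0, 0]], [0.1, [0, 0, 0], [0, 0, 0]], [0.1, [0, 0, 0], [0, 0, 0]]]'

```text
time: 31.08
eef_pos: [0.483, 0.1153, 0.1373]
tcp_rot: [0.613, 0.79, 0.0, 0.0]
contact_force: [-2.1, -0.8, 5.3]
opening: 0.216
finger_force: 89.8
```

Request:
move_arm --moves '[[0.1, [0, 0, 0.0006], [0, 0, 0]], [0.1, [0, 0, 0.0006], [0, 0, 0]], [0.1, [0, 0, 0.0006], [0, 0, 0]], [0.1, [0, 0, 0.0006], [0, 0, 0]], [0.1, [0, 0, 0.0006], [0, 0, 0]], [0.1, [0, 0, 0], [0, 0, 0]], [0.1, [0, 0, 0], [0, 0, 0]], [0.1, [0, 0, 0], [0, 0, 0]], [0.1, [0, 0, 0], [0, 0, 0]], [0.1, [0, 0, 0], [0, 0, 0]]]'

```text
time: 31.92
eef_pos: [0.4834, 0.1156, 0.1358]
tcp_rot: [0.613, 0.79, 0.0, 0.0]
contact_force: [-4.7, 0.4, 10.6]
opening: 0.218
finger_force: 90.5
```

Request:
move_arm --moves '[[0.1, [0, 0, 0.0006], [0, 0, 0]], [0.1, [0, 0, 0.0006], [0, 0, 0]], [0.1, [0, 0, 0], [0, 0, 0]], [0.1, [0, 0, 0], [0, 0, 0]], [0.1, [0, 0, 0], [0, 0, 0]], [0.1, [0, 0, 0], [0, 0, 0]], [0.1, [0, 0, 0], [0, 0, 0]], [0.1, [0, 0, 0], [0, 0, 0]], [0.1, [0, 0, 0], [0, 0, 0]], [0.1, [0, 0, 0], [0, 0, 0]]]'

```text
time: 32.75
eef_pos: [0.4836, 0.1157, 0.1353]
tcp_rot: [0.613, 0.79, 0.001, 0.001]
contact_force: [-4.6, -0.5, 13.3]
opening: 0.221
finger_force: 90.8
```

Request:
move_arm --moves '[[0.1, [0, 0, 0.0006], [0, 0, 0]], [0.1, [0, 0, 0.0004], [0, 0, 0]], [0.1, [0, 0, 0], [0, 0, 0]], [0.1, [0, 0, 0], [0, 0, 0]], [0.1, [0, 0, 0], [0, 0, 0]], [0.1, [0, 0, 0], [0, 0, 0]], [0.1, [0, 0, 0], [0, 0, 0]], [0.1, [0, 0, 0], [0, 0, 0]], [0.1, [0, 0, 0], [0, 0, 0]], [0.1, [0, 0, 0], [0, 0, 0]]]'

```text
time: 33.58
eef_pos: [0.4839, 0.1157, 0.1353]
tcp_rot: [0.613, 0.79, 0.001, 0.001]
contact_force: [-7.0, 0.5, 17.1]
opening: 0.215
finger_force: 91.2
```

```bash
python3 - <<'E'
from h import *
s=get_state();X=s['eef_pos'];print(X.round(4),s['contact_force'].round(1))
im=read_camera("side")[:,:,::-1]
cv2.imwrite("pics/m3.png",cv2.resize(im[165:285,220:380],(800,600),interpolation=2))
c,sn=U
for nm,y,z in(("R boss home",-.108,.065),("Rboss+3",-.108,.068),("L home",.108,.065),("blk",0,.085),("Rpil",-.07,.101),("frameR corner",-.125,.061)):
    for x in ((0,) if 'corner' not in nm else(-.019,.019)):
        p=proj("side",[.5106+c*x-sn*y,.0093+sn*x+c*y,z])[0];print(nm,((p-[220,165])*5).round(0))
E
```

```text
[0.4839 0.1157 0.1353] [-7.   0.5 17.1]
R boss home [376. 380.]
Rboss+3 [376. 374.]
L home [214. 171.]
blk [288. 228.]
Rpil [344. 264.]
frameR corner [349. 417.]
frameR corner [433. 399.]
```

View pics/m3.png

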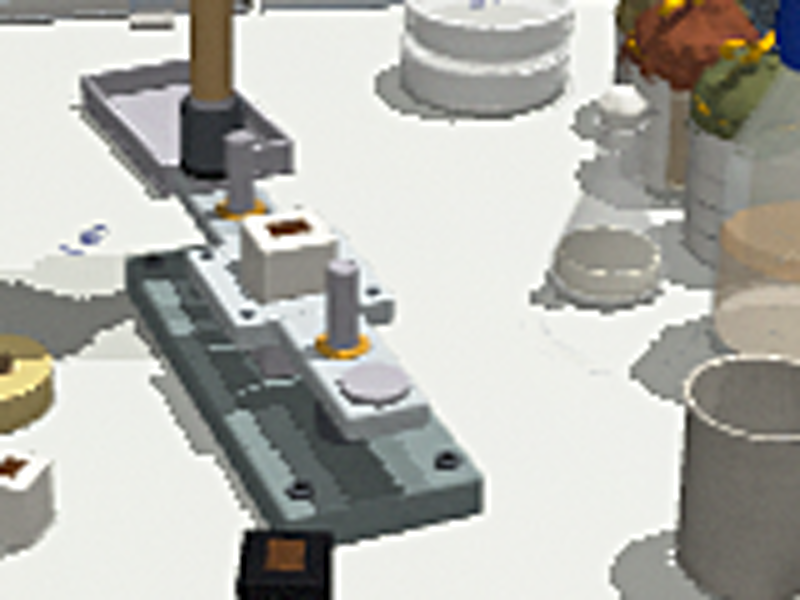

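Crop check: the right boss is at (375,382) against a predicted home position of (376,380), and the frame lies level. The left end did not move with extra force, so both ends are home. The block stands proud in the window. Now the mallet goes back to its old spot.

Request:
move_arm --moves '[[0.1, [0, 0, -0.025], [0, 0, 0]], [0.1, [0, 0, -0.03], [0, 0, 0]], [0.1, [-0.036, -0.011, 0], [0, 0, 0]], [0.1, [-0.037, -0.0113, 0], [0, 0, 0]], [0.1, [-0.037, -0.0113, 0], [0, 0, 0]], [0.1, [-0.037, -0.0113, 0], [0, 0, 0]], [0.1, [-0.037, -0.0113, 0], [0, 0, 0]], [0.1, [-0.037, -0.0113, 0], [0, 0, 0]], [0.1, [-0.037, -0.0113, 0], [0, 0, 0]], [0.1, [-0.037, -0.0113, 0], [0, 0, 0]]]'

```text
time: 34.47
eef_pos: [0.4681, -0.1945, 0.1852]
tcp_rot: [0.613, 0.79, 0.0, 0.0]
contact_force: [0.1, 0.1, -2.1]
opening: 0.218
finger_force: 89.0
```

Request:
move_arm --moves '[[0.1, [-0.037, -0.0113, 0], [0, 0, 0]], [0.1, [-0.037, -0.0113, 0], [0, 0, 0]], [0.1, [0, 0, 0], [0, 0, 0]], [0.1, [0, 0, 0.025], [0, 0, 0]], [0.1, [0, 0, 0.025], [0, 0, 0]], [0.1, [0, 0, 0.025], [0, 0, 0]], [0.1, [0, 0, 0.02], [0, 0, 0]], [0.1, [0, 0, 0.006], [0, 0, 0]], [0.1, [0, 0, 0], [0, 0, 0]], [0.1, [0, 0, 0], [0, 0, 0]]]'

```text
time: 35.3
eef_pos: [0.4654, -0.2701, 0.0851]
tcp_rot: [0.613, 0.79, 0.0, 0.0]
contact_force: [0.1, -0.2, -1.2]
opening: 0.215
finger_force: 88.9
```

Request:
move_arm --moves '[[0.1, [0, 0, 0.0015], [0, 0, 0]], [0.1, [0, 0, 0.0015], [0, 0, 0]], [0.1, [0, 0, 0.0015], [0, 0, 0]], [0.1, [0, 0, 0.0015], [0, 0, 0]], [0.1, [0, 0, 0.0015], [0, 0, 0]], [0.1, [0, 0, 0.0015], [0, 0, 0]], [0.1, [0, 0, 0.0015], [0, 0, 0]], [0.1, [0, 0, 0.0015], [0, 0, 0]], [0.1, [0, 0, 0.0005], [0, 0, 0]], [0.1, [0, 0, 0], [0, 0, 0]]]'

```text
time: 36.13
eef_pos: [0.4649, -0.2699, 0.0719]
tcp_rot: [0.613, 0.79, 0.0, -0.0]
contact_force: [-0.0, 0.4, -1.6]
opening: 0.223
finger_force: 88.9
```

Request:
move_arm --moves '[[0.1, [0, 0, 0.0006], [0, 0, 0]], [0.1, [0, 0, 0.0006], [0, 0, 0]], [0.1, [0, 0, 0.0006], [0, 0, 0]], [0.1, [0, 0, 0.0006], [0, 0, 0]], [0.1, [0, 0, 0], [0, 0, 0]], [0.1, [0, 0, 0], [0, 0, 0]], [0.1, [0, 0, 0], [0, 0, 0]], [0.1, [0, 0, 0], [0, 0, 0]], [0.1, [0, 0, 0], [0, 0, 0]], [0.1, [0, 0, 0], [0, 0, 0]]]'

```text
time: 36.97
eef_pos: [0.4651, -0.27, 0.0699]
tcp_rot: [0.613, 0.79, 0.0, 0.0]
contact_force: [-0.3, 0.2, -2.1]
opening: 0.219
finger_force: 88.9
```

Request:
move_arm --moves '[[0.1, [0, 0, 0.0006], [0, 0, 0]], [0.1, [0, 0, 0.0006], [0, 0, 0]], [0.1, [0, 0, 0.0006], [0, 0, 0]], [0.1, [0, 0, 0.0006], [0, 0, 0]], [0.1, [0, 0, 0.0004], [0, 0, 0]], [0.1, [0, 0, 0], [0, 0, 0]], [0.1, [0, 0, 0], [0, 0, 0]], [0.1, [0, 0, 0], [0, 0, 0]], [0.1, [0, 0, 0], [0, 0, 0]], [0.1, [0, 0, 0], [0, 0, 0]]]'

```text
time: 37.8
eef_pos: [0.4653, -0.2705, 0.0682]
tcp_rot: [0.613, 0.79, -0.0, 0.0]
contact_force: [-2.5, 0.8, 4.7]
opening: 0.22
finger_force: 89.9
```

Request:
move_arm --moves '[[0.26, [0, 0, 0], [0, 0, 0]], [0.3, [0, 0, 0], [0, 0, 0]], [0.35, [0, 0, 0], [0, 0, 0]], [0.4, [0, 0, 0], [0, 0, 0]], [0.5, [0, 0, 0], [0, 0, 0]], [0.6, [0, 0, 0], [0, 0, 0]], [0.7, [0, 0, 0], [0, 0, 0]], [0.7, [0, 0, 0], [0, 0, 0]], [0.7, [0, 0, -0.01], [0, 0, 0]], [0.7, [0, 0, -0.02], [0, 0, 0]]]'

```text
time: 38.63
eef_pos: [0.4633, -0.2685, 0.095]
tcp_rot: [0.613, 0.79, 0.0, -0.003]
contact_force: [0.3, 0.1, -0.2]
opening: 0.696
finger_force: 0.0
```

Request:
move_arm --moves '[[0.7, [0, 0, -0.03], [0, 0, 0]], [0.7, [0, 0, -0.03], [0, 0, 0]], [0.7, [0, 0, -0.03], [0, 0, 0]], [0.7, [0, 0, 0], [0, 0, 0]], [0.7, [0.037, 0.016, 0], [0, 0, 0]], [0.7, [0.037, 0.016, 0], [0, 0, 0]], [0.7, [0.037, 0.016, 0], [0, 0, 0]], [0.7, [0.037, 0.016, 0], [0, 0, 0]], [0.7, [0.037, 0.016, 0], [0, 0, 0]], [0.7, [0.037, 0.016, 0], [0, 0, 0]]]'

```text
time: 39.47
eef_pos: [0.5029, -0.0293, 0.1877]
tcp_rot: [0.613, 0.79, 0.0, 0.001]
contact_force: [0.9, 0.6, 0.5]
opening: 0.7
finger_force: 0.0
```

Request:
move_arm --moves '[[0.7, [0.037, 0.016, 0], [0, 0, 0]], [0.7, [0, 0, 0], [0, 0, 0]], [0.7, [0, 0, 0], [0, 0, 0]], [0.7, [0, 0, 0], [0, 0, 0]], [0.7, [0, 0, 0], [0, 0, 0]], [0.7, [0, 0, 0], [0, 0, 0]], [0.7, [0, 0, 0], [0, 0, 0]], [0.7, [0, 0, 0], [0, 0, 0]], [0.7, [0, 0, 0], [0, 0, 0]], [0.7, [0, 0, 0], [0, 0, 0]]]'

```text
time: 40.3
eef_pos: [0.5092, 0.0082, 0.187]
tcp_rot: [0.613, 0.79, -0.0, -0.0]
contact_force: [-1.0, -0.1, -0.4]
opening: 0.703
finger_force: 0.0
```

```bash
python3 - <<'E'
from h import *
s=get_state();X=s['eef_pos'];print(X.round(4),uv(X),s['tcp_rot'].round(4),s['contact_force'].round(1))
im=read_camera("side")[:,:,::-1]
cv2.imwrite("pics/m4.png",cv2.resize(im[130:340,200:360],(600,787))[:600] if 0 else cv2.resize(im[130:340,180:400],(629,600),interpolation=2))
E
```

```text
[0.5092 0.0082 0.187 ] [ 0.4952 -0.1188] [ 0.6134  0.7898 -0.     -0.    ] [-1.  -0.1 -0.4]
```

View pics/m4.png

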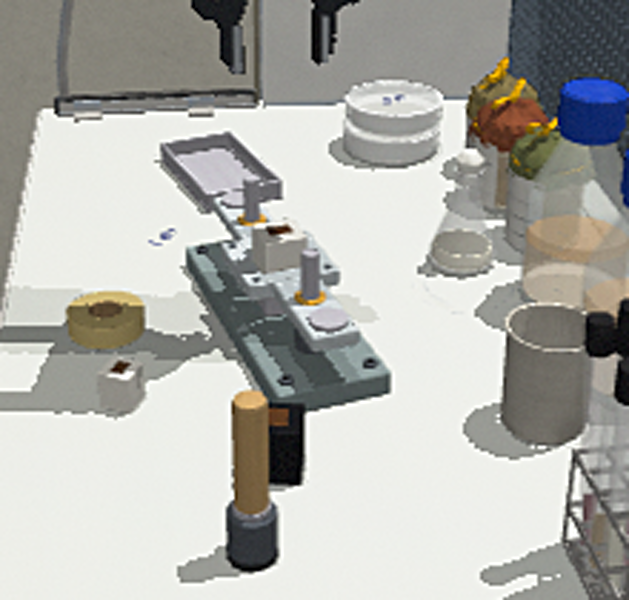

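The mallet stands upright alone at (251,535), and the gripper is centred over the block at (280,240). Now I descend and grip the block's proud part.

Request:
move_arm --moves '[[0.7, [0.0007, 0.0015, 0.015], [0, 0, 0]], [0.7, [0, 0, 0.025], [0, 0, 0]], [0.7, [0, 0, 0.025], [0, 0, 0]], [0.7, [0, 0, 0.025], [0, 0, 0]], [0.7, [0, 0, 0.02], [0, 0, 0]], [0.7, [0, 0, 0.006], [0, 0, 0]], [0.7, [0, 0, 0.004], [0, 0, 0]], [0.7, [0, 0, 0.003], [0, 0, 0]], [0.7, [0, 0, 0], [0, 0, 0]], [0.7, [0, 0, 0], [0, 0, 0]]]' --grip_force 40

```text
time: 41.18
eef_pos: [0.5116, 0.0096, 0.0654]
tcp_rot: [0.613, 0.79, 0.001, 0.001]
contact_force: [0.6, -0.8, 1.1]
opening: 0.703
finger_force: 0.0
```

Request:
move_arm --moves '[[0.55, [0, 0, 0], [0, 0, 0]], [0.5, [0, 0, 0], [0, 0, 0]], [0.46, [0, 0, 0], [0, 0, 0]], [0.43, [0, 0, 0], [0, 0, 0]], [0.4, [0, 0, 0], [0, 0, 0]], [0.35, [0, 0, 0], [0, 0, 0]], [0.3, [0, 0, 0], [0, 0, 0]], [0.3, [0, 0, 0], [0, 0, 0]], [0.3, [0, 0, 0], [0, 0, 0]], [0.3, [0, 0, 0], [0, 0, 0]]]'

```text
time: 42.02
eef_pos: [0.5105, 0.0098, 0.064]
tcp_rot: [0.613, 0.79, -0.0, -0.0]
contact_force: [-0.1, 0.7, -0.1]
opening: 0.302
finger_force: 0.0
```

No grip force at opening 0.30, so I'll check where the fingertips are relative to the block.

```bash
python3 - <<'E'
from h import *
s=get_state();X=s['eef_pos'];print(X.round(4),s['finger_force'],s['opening'])
print("TCP m4",(proj("side",[.5092,.0082,.187])[0]-[180,130])*2.86)
im=read_camera("side")[:,:,::-1]
for z in(0,.02): print(z,(proj("side",X+[0,0,z])[0]-[235,145])*7.5)
print("blk top",(proj("side",[.5106,.0095,.085])[0]-[235,145])*7.5)
cv2.imwrite("pics/m5.png",cv2.resize(im[145:225,235:340],(788,600),interpolation=2))
E
```

```text
[0.5105 0.0098 0.064 ] 0.0 0.3018095190027154
TCP m4 [276.46130613 111.99147975]
0 [318.88339205 551.43835331]
0.02 [318.4753196  493.68234194]
blk top [319.02226511 491.1558774 ]
```

View pics/m5.png

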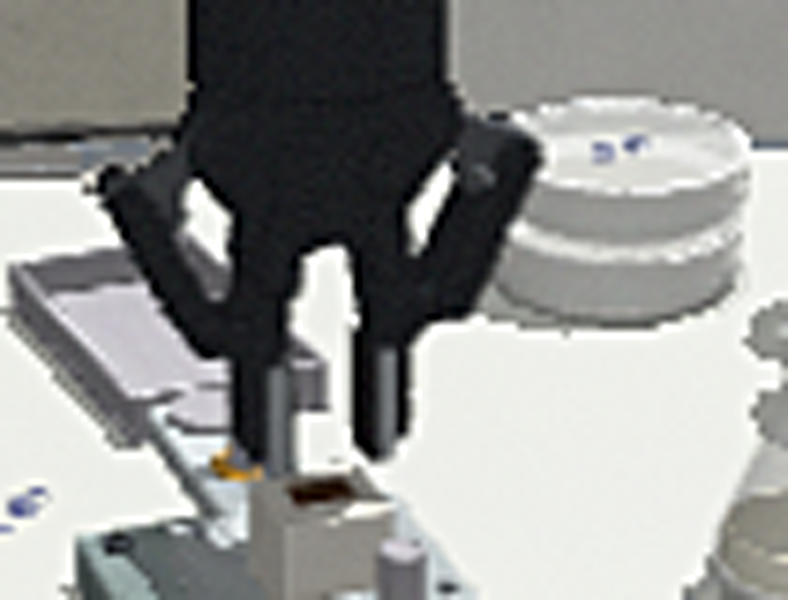

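The fingertips, at (263,470) and (380,455), stand about 10 mm above the block top at (319,491). So the real tips lie about 30 mm behind the reported TCP. I'll reopen and go 30 mm lower.

Request:
move_arm --moves '[[0.7, [0, 0, 0], [0, 0, 0]], [0.7, [0, 0, 0], [0, 0, 0]], [0.7, [0, 0, 0], [0, 0, 0]], [0.7, [0, 0, 0.004], [0, 0, 0]], [0.7, [0, 0, 0.008], [0, 0, 0]], [0.7, [0, 0, 0.008], [0, 0, 0]], [0.7, [0, 0, 0.006], [0, 0, 0]], [0.7, [0, 0, 0.004], [0, 0, 0]], [0.7, [0, 0, 0], [0, 0, 0]], [0.7, [0, 0, 0], [0, 0, 0]]]'

```text
time: 42.9
eef_pos: [0.5101, 0.0098, 0.0335]
tcp_rot: [0.613, 0.79, -0.0, -0.001]
contact_force: [-0.8, -0.5, -0.9]
opening: 0.701
finger_force: 0.0
```

Request:
move_arm --moves '[[0.55, [0, 0, 0], [0, 0, 0]], [0.5, [0, 0, 0], [0, 0, 0]], [0.46, [0, 0, 0], [0, 0, 0]], [0.44, [0, 0, 0], [0, 0, 0]], [0.42, [0, 0, 0], [0, 0, 0]], [0.4, [0, 0, 0], [0, 0, 0]], [0.3, [0, 0, 0], [0, 0, 0]], [0.3, [0, 0, 0], [0, 0, 0]], [0.3, [0, 0, 0], [0, 0, 0]], [0.3, [0, 0, 0], [0, 0, 0]]]'

```text
time: 43.73
eef_pos: [0.5108, 0.0097, 0.0345]
tcp_rot: [0.613, 0.79, 0.0, 0.0]
contact_force: [-0.9, -0.6, 4.2]
opening: 0.41
finger_force: 40.9
```

Request:
move_arm --moves '[[0.3, [0, 0, -0.003], [0, 0, 0]], [0.3, [0, 0, -0.005], [0, 0, 0]], [0.3, [0, 0, -0.008], [0, 0, 0]], [0.3, [0, 0, -0.01], [0, 0, 0]], [0.3, [0, 0, -0.012], [0, 0, 0]], [0.3, [0, 0, -0.012], [0, 0, 0]], [0.3, [0, 0, -0.012], [0, 0, 0]], [0.3, [0, 0, -0.012], [0, 0, 0]], [0.3, [0, 0, -0.012], [0, 0, 0]], [0.3, [0, 0, -0.004], [0, 0, 0]]]'

```text
time: 44.57
eef_pos: [0.512, 0.0095, 0.1271]
tcp_rot: [0.613, 0.79, 0.001, 0.002]
contact_force: [0.3, -0.3, -0.2]
opening: 0.409
finger_force: 40.4
```

Request:
move_arm --moves '[[0.3, [0.01, 0.001, 0], [0, 0, 0]], [0.3, [0.025, 0.003, 0], [0, 0, 0]], [0.3, [0.035, 0.005, 0], [0, 0, 0]], [0.3, [0.035, 0.005, 0], [0, 0, 0]], [0.3, [0.035, 0.005, 0], [0, 0, 0]], [0.3, [0.035, 0.005, 0], [0, 0, 0]], [0.3, [0.035, 0.005, 0], [0, 0, 0]], [0.3, [0.035, 0.005, 0], [0, 0, 0]], [0.3, [0.025, 0.002, 0], [0, 0, 0]], [0.3, [0.015, 0, 0], [0, 0, 0]]]'

```text
time: 45.4
eef_pos: [0.4728, 0.2978, 0.1231]
tcp_rot: [0.612, 0.791, -0.0, -0.001]
contact_force: [-0.5, 0.2, -0.7]
opening: 0.411
finger_force: 40.4
```

Request:
move_arm --moves '[[0.3, [0, 0, 0], [0, 0, 0]], [0.3, [0, 0, 0.01], [0, 0, 0]], [0.3, [0, 0, 0.015], [0, 0, 0]], [0.3, [0, 0, 0.02], [0, 0, 0]], [0.3, [0, 0, 0.02], [0, 0, 0]], [0.3, [0, 0, 0.015], [0, 0, 0]], [0.3, [0, 0, 0.008], [0, 0, 0]], [0.3, [0, 0, 0], [0, 0, 0]], [0.3, [0, 0, 0], [0, 0, 0]], [0.3, [0, 0, 0], [0, 0, 0]]]'

```text
time: 46.23
eef_pos: [0.4755, 0.2947, 0.0369]
tcp_rot: [0.613, 0.79, 0.001, 0.0]
contact_force: [-0.1, 1.0, 0.2]
opening: 0.406
finger_force: 40.3
```

```bash
python3 - <<'E'
from h import *
s=get_state();X=s['eef_pos'];print(X.round(4),uv(X),s['tcp_rot'].round(4),s['contact_force'].round(1),s['finger_force'])
im=read_camera("side")[:,:,::-1]
p=proj("side",X+[0,0,.02])[0].astype(int);print(p)
x0,y0=p[0]-60,p[1]-45
for n,z in(("blk top",.0505),("blk bot",.0065)): print(n,(proj("side",X+[0,0,z])[0]-[x0,y0])*6.5)
print("floor centre",(proj("side",[X[0],X[1],.003])[0]-[x0,y0])*6.5)
cv2.imwrite("pics/m6.png",cv2.resize(im[y0:y0+90,x0:x0+120],(780,585),interpolation=2))
E
```

```text
[0.4755 0.2947 0.0369] [0.5339 0.167 ] [6.133e-01 7.899e-01 7.000e-04 5.000e-04] [-0.1  1.   0.2] 40.34661054611206
[255 174]
blk top [392.42995876 232.09647991]
blk bot [395.30357442 324.81017447]
floor centre [397.86666869 407.50527622]
```

View pics/m6.png

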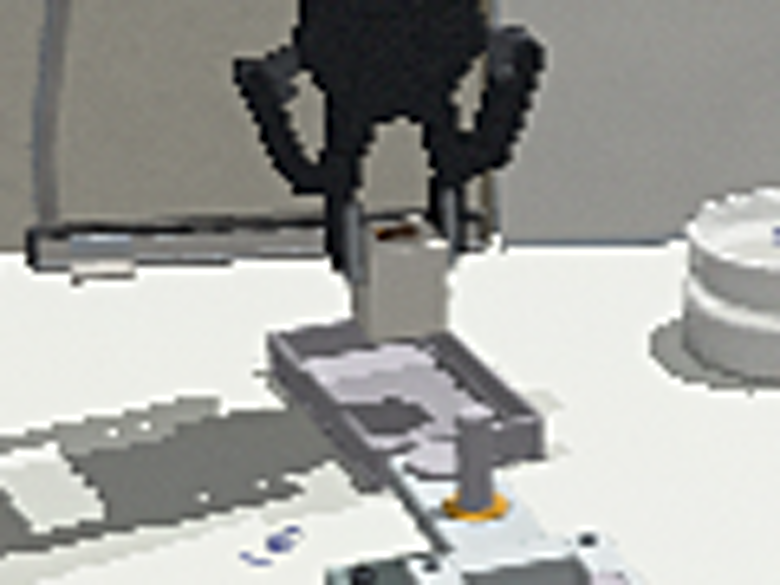

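The block hangs upright at (405,280), centred over the tray floor. I'll lower it gently.

Request:
move_arm --moves '[[0.3, [0, 0, 0.006], [0, 0, 0]], [0.3, [0, 0, 0.006], [0, 0, 0]], [0.3, [0, 0, 0.006], [0, 0, 0]], [0.3, [0, 0, 0.006], [0, 0, 0]], [0.3, [0, 0, 0.004], [0, 0, 0]], [0.3, [0, 0, 0.002], [0, 0, 0]], [0.3, [0, 0, 0.001], [0, 0, 0]], [0.3, [0, 0, 0.001], [0, 0, 0]], [0.3, [0, 0, 0.001], [0, 0, 0]], [0.3, [0, 0, 0.001], [0, 0, 0]]]'

```text
time: 47.12
eef_pos: [0.4748, 0.2949, 0.0022]
tcp_rot: [0.613, 0.79, 0.0, 0.0]
contact_force: [-0.0, -0.5, -0.2]
opening: 0.406
finger_force: 40.4
```

Request:
move_arm --moves '[[0.3, [0, 0, 0.0007], [0, 0, 0]], [0.3, [0, 0, 0.0007], [0, 0, 0]], [0.3, [0, 0, 0.0007], [0, 0, 0]], [0.3, [0, 0, 0.0007], [0, 0, 0]], [0.3, [0, 0, 0.0007], [0, 0, 0]], [0.3, [0, 0, 0.0005], [0, 0, 0]], [0.3, [0, 0, 0], [0, 0, 0]], [0.3, [0, 0, 0], [0, 0, 0]], [0.3, [0, 0, 0], [0, 0, 0]], [0.3, [0, 0, 0], [0, 0, 0]]]'

```text
time: 47.95
eef_pos: [0.4746, 0.2948, -0.0019]
tcp_rot: [0.613, 0.79, 0.0, 0.0]
contact_force: [-1.3, 0.1, -1.8]
opening: 0.411
finger_force: 40.4
```

Request:
move_arm --moves '[[0.3, [0, 0, 0.0006], [0, 0, 0]], [0.3, [0, 0, 0.0006], [0, 0, 0]], [0.3, [0, 0, 0.0006], [0, 0, 0]], [0.3, [0, 0, 0.0006], [0, 0, 0]], [0.3, [0, 0, 0], [0, 0, 0]], [0.3, [0, 0, 0], [0, 0, 0]], [0.3, [0, 0, 0], [0, 0, 0]], [0.3, [0, 0, 0], [0, 0, 0]], [0.3, [0, 0, 0], [0, 0, 0]], [0.3, [0, 0, 0], [0, 0, 0]]]'

```text
time: 48.78
eef_pos: [0.4746, 0.2948, -0.0043]
tcp_rot: [0.613, 0.79, 0.0, 0.0]
contact_force: [0.3, -0.1, -1.0]
opening: 0.411
finger_force: 40.4
```

Request:
move_arm --moves '[[0.3, [0, 0, 0.0006], [0, 0, 0]], [0.3, [0, 0, 0.0006], [0, 0, 0]], [0.3, [0, 0, 0.0006], [0, 0, 0]], [0.3, [0, 0, 0.0006], [0, 0, 0]], [0.3, [0, 0, 0.0004], [0, 0, 0]], [0.3, [0, 0, 0], [0, 0, 0]], [0.3, [0, 0, 0], [0, 0, 0]], [0.3, [0, 0, 0], [0, 0, 0]], [0.3, [0, 0, 0], [0, 0, 0]], [0.3, [0, 0, 0], [0, 0, 0]]]'

```text
time: 49.62
eef_pos: [0.4746, 0.2948, -0.0058]
tcp_rot: [0.613, 0.79, -0.0, -0.0]
contact_force: [-3.3, -1.5, 7.9]
opening: 0.413
finger_force: 41.5
```

Contact at about 8 N. Release and retreat upward.

Request:
move_arm --moves '[[0.43, [0, 0, 0], [0, 0, 0]], [0.46, [0, 0, 0], [0, 0, 0]], [0.5, [0, 0, 0], [0, 0, 0]], [0.55, [0, 0, 0], [0, 0, 0]], [0.6, [0, 0, 0], [0, 0, 0]], [0.7, [0, 0, 0], [0, 0, 0]], [0.7, [0, 0, 0], [0, 0, 0]], [0.7, [0, 0, 0], [0, 0, 0]], [0.7, [0, 0, -0.005], [0, 0, 0]], [0.7, [0, 0, -0.01], [0, 0, 0]]]'

```text
time: 50.45
eef_pos: [0.4734, 0.2943, 0.007]
tcp_rot: [0.613, 0.79, -0.001, -0.001]
contact_force: [0.6, -0.8, -0.2]
opening: 0.702
finger_force: 0.0
```

Request:
move_arm --moves '[[0.7, [0, 0, -0.025], [0, 0, 0]], [0.7, [0, 0, -0.03], [0, 0, 0]], [0.7, [0, 0, -0.03], [0, 0, 0]], [0.7, [0, 0, -0.03], [0, 0, 0]], [0.7, [0, 0, -0.03], [0, 0, 0]], [0.7, [0, 0, 0], [0, 0, 0]], [0.7, [0, 0, 0], [0, 0, 0]], [0.7, [0, 0, 0], [0, 0, 0]], [0.7, [0, 0, 0], [0, 0, 0]], [0.7, [0, 0, 0], [0, 0, 0]]]'

```text
time: 51.28
eef_pos: [0.4734, 0.2943, 0.151]
tcp_rot: [0.613, 0.79, -0.001, -0.001]
contact_force: [-0.4, -0.2, -0.1]
opening: 0.702
finger_force: 0.0
```

```bash
python3 - <<'E'
from h import *
s=get_state();print(s['time'],s['eef_pos'].round(3),s['contact_force'].round(1))
im=read_camera("side")[:,:,::-1]; old=cv2.imread("pics/side0.png")
# numeric check: upright block expected silhouette vs lilac floor; mean brightness at predicted side face / top centre
for n,X in dict(top=[.4746,.2948,.047],mid=[.47+.0046+.0045,.2948-.0175,.025],top_l=[.462,.292,.047],top_r=[.487,.298,.047]).items():
    p=proj("side",X)[0].round().astype(int);print(n,p,im[p[1],p[0]],old[p[1],p[0]])
p=proj("side",[.4746,.2948,.047])[0].astype(int)
d=(np.abs(im.astype(int)-old).sum(2)>60)[p[1]-15:p[1]+30,p[0]-22:p[0]+22]
print("\n".join("".join(".#"[int(v)] for v in r) for r in d))
E
```

```text
51.2833 [0.473 0.294 0.151] [-0.4 -0.2 -0.1]
top [255 178] [32 49 78] [100  98  99]
mid [258 187] [133 140 143] [207 200 203]
top_l [251 178] [108 117 119] [112 110 112]
top_r [260 177] [221 227 230] [92 89 91]
............................................
............................................
............................................
............................................
............................................
............................................
............................................
............................................
............................................
............................................
............................................
............................................
............................................
............................................
.........................###................
...................##########...............
................#..#######.###..............
.................##.##.########.............
..................#...##########............
...................############...
[... 435 characters left out ...]
#####.########...##.....#
#########......######.####.#####......#.....
.###.#.....#....#####.##########.....###..##
........#........####.#.#####.##......##....
#########.#.......####..#########....####...
#############.......#####.######.....#####..
#############......#####..#.####......#####.
#########.###............##.#######.########
######.....###........######.#.#############
##......#######.......#######.############..
......##########......##..###..#######.....#
..###############......###...##########.###.
##################.....###.####.######......
###############.###..#####..###########.....
##########################.....#########....
#####################...##.#################
```

The brown mark on the block's top sits exactly where an upright block in the tray predicts it. The robot is clear of everything, so I'm handing in.

```bash
python3 -c "
from plant import *
print(sign_off())"
```

```text
the job is handed in; nothing more can be done
None
```

The job is handed in: both frame ends are home on their stops, the mallet stands upright on the worktop, the specimen block is upright in the tray, and the robot is clear; one tap on the right end overshot to about 22 N (limit 34 N).

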